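# Sweep loose nuts off the bench board into the tray

## Task

Clear the work board: with the fingers closed, sweep all three loose hex nuts across the board and over its end into the plain undivided steel tray, not the divided one at the other end. Push them along the board, do not pick any nut up, and leave the bolt and socket that stand on the board, and the jar beyond it, standing where they are.

Things in the scene. Friction and masses are not known exactly. Their poses are not given: they have to be found in the camera images.
- board: fixed plywood work board on the bench, 250 mm along its x, 320 mm along its y, 40 mm thick, flat, no rims. Origin: centre of its underside, on the bench; top 40 mm above it. A tray stands against each of its two y ends (y = +160 and -160 mm), and which tray is at which end varies
- tray: the plain tray: fixed open steel tray without dividers, 250 mm along x, 130 mm along y, 32 mm high, walls and floor 3 mm thick, parallel to the board, its rim 8 mm below the board's top and its near wall 2 mm from the board's end (its centre 227 mm from the board's along the board's y, either way). Origin: centre of its underside, on the bench
- bins: the divided tray: same outside size and heights, but parted into eight compartments, some holding small brass screws that are part of it; stands at the board's other end. Origin: centre of its underside
- nut0_c (a point): a steel hex nut lying flat on the board: 30 mm across flats, 34.6 mm across corners, 16 mm thick, 20 mm hole, about 64 g. This point is its centre, 8 mm above the board's top at the start. Slides under a push, stops at once when the push ends. Starts in the strip of the board at its x about +73 mm, y between -95 and -40 mm
- nut1_c (a point): a steel hex nut lying flat on the board: 30 mm across flats, 34.6 mm across corners, 16 mm thick, 20 mm hole, about 64 g. This point is its centre, 8 mm above the board's top at the start. Slides under a push, stops at once when the push ends. Starts in the same strip as nut0, y between +40 and +95 mm
- nut2_c (a point): a steel hex nut lying flat on the board: 30 mm across flats, 34.6 mm across corners, 16 mm thick, 20 mm hole, about 64 g. This point is its centre, 8 mm above the board's top at the start. Slides under a push, stops at once when the push ends. Starts in the strip at the board's x about -73 mm, y between -80 and +80 mm
- bolt: bystander: dark steel bolt standing on its hex head (34.6 mm across corners, 12.5 mm thick), 20 mm shank up, 50 mm tall, loose. Stands in the middle strip of the board (x within 7 mm of 0). Origin: centre of its underside
- socket: bystander: dark steel tube-shaped wrench socket, 32 mm diameter, 20 mm bore, 45 mm tall, standing loose in the middle strip of the board (x within 7 mm of 0). Origin: centre of its underside
- jar: bystander: glass jar with a dark cap, 64 mm diameter, 80 mm tall, standing loose on the bench beyond the board. Origin: centre of its underside

How it is judged:
At the end, for the whole second after the job is handed in: All three nuts lie at rest inside the plain tray, their centres between its walls and less than 40 mm above the bench; bolt, socket and jar stand upright (within 0.2 rad) within 15 mm of where they began (x of nut0_c in the frame of tray between -0.122 and 0.122 m and y of nut0_c in the frame of tray between -0.062 and 0.062 m and z of each of nut0_c, nut1_c, nut2_c in the frame of tray below 0.04 m and x of nut1_c in the frame of tray between -0.122 and 0.122 m and y of nut1_c in the frame of tray between -0.062 and 0.062 m and x of nut2_c in the frame of tray between -0.122 and 0.122 m and y of nut2_c in the frame of tray between -0.062 and 0.062 m and linear speed of each of nut0, nut1, nut2 below 0.02 m/s and distance of each of bolt, socket, jar from where it was at the start of the episode below 0.015 m and angle between each of bolt, socket, jar's own z axis and vertical below 0.2 rad); the robot touches nothing.
It fails at once if a nut is lifted (its centre more than 75 mm above the bench, that is 27 mm above where it lay) (height (world z) of any of nut0_c, nut1_c, nut2_c above 0.075 m).
It fails at once if bolt, socket or jar is shifted by more than 15 mm or tipped (distance of any of bolt, socket, jar from where it was at the start of the episode above 0.015 m or angle between any of bolt, socket, jar's own z axis and vertical above 0.2 rad).
It also fails if it takes over 58 s, if anything falls off the work surface, if the arm or the gripper's body presses on something with over 40 N, if the wrist force passes 120 N, or if a joint passes its speed limit or range.

## Robot

A 7-joint arm with a two-finger parallel gripper is mounted at the origin on the work surface. World frame = base frame: x ahead of the robot, y to its left, z up, the work surface at z = 0. Lengths are in m, angles in rad, forces in N, time in s.
With the tool pointing down it reaches from about 0.375 to 0.925 m from the base axis. Payload 3.1 kg.
Tool frame: the origin (TCP) lies between the finger pads; the fingertips stand arm.nose_length ahead of it and the grasp point (between the pads) lies 11 mm behind it (arm.nose_length is the distance from the TCP to the fingertips, in m); z points along the fingers, y is the direction in which the jaws open and shut (so a half turn about z gives the same grasp; the last joint's range is limited). The gripper opens to 85 mm and grips with 20 to 120 N. Pads are 22 mm wide; open, the fingers measure 114 mm over their backs; the gripper's body (76 mm by 85 mm) begins 54 mm behind the grasp point. The pads swing forward as they close: fully open they stand 13 mm farther back than shut.
Start: joints at [1.058, 0.383, 0.044, 1.598, -0.018, 1.161, -0.05], TCP at [0.262, -0.595, 0.239] pointing down, gripper open.
Joint ranges: [-2.61, 2.61], [-0.41, 2.15], [-1.48, 1.57], [0, 2.5], [-1.57, 4.71], [0.05, 1.97], [-2.85, 2.85]. Speed limits (rad/s): [2.79, 2.79, 3.14, 3.14, 3.14, 3.14, 3.14].

## Interface

Orientations are given as a rotation vector (axis times angle).
In Python, from bench import arm gives the robot as it stands.
- The arm moves only by the tool move_arm, never from a script. Its argument "deltas" is a list of rows, each a list of 7 numbers: the shift along the tool's x, y, z in m, then the turn, a rotation vector about the tool's x, y, z in degrees, then the opening, from 0 (shut) to 1 (fully open). In form: [[tx, ty, tz, wx, wy, wz, claw], ...]. A call has 1 to 12 rows; each row shifts and turns the commanded pose from where the row before left it, along the tool's axes as they then stand; what a row does not reach is not made up. A row lasts 1/8 s, in which the tool goes at most 62.5 mm and 10.7 degrees, less where a joint would pass 70% of its speed; a pose out of reach is approached as far as the arm can. A call is refused whole if a number of a shift passes 0.0625 or a number of a turn 10.7, either way. A call with a gripper value outside its range is refused whole. The fingers move at their own pace and stop on an object; "force" is the grip in N (left out, the last holds). Time passes only in rows, so rows that do not move let the fingers close. It gives the time, the measured TCP pose, the force and the opening at its end, in the units of the state.
- arm.read_state(): the state, without advancing time (a new reading comes with each control period).
- arm.get_image(name): name is "scene" or "side" or "wrist"; returns a dict with "frame" (480x640x3 uint8, red, green, blue), "fx", "fy", "cx", "cy" (pixels), "rvec" (rotation vector, rad) and "tvec" (3), from world to camera coordinates, as OpenCV has them; the wrist camera has in their place "T_tool_cam" (4x4, takes a point from camera to tool coordinates, whose origin is the TCP and whose axes are the flange's). Camera axes: x right, y down, z forward; pixel columns grow to the right and rows downward; lengths in m; the calibration is good to about 2 mm. A picture is of the moment at which its call begins: read the wrist's pose just before it. There is no depth.
- arm.sign_off(): hands the job in, once; it reports no verdict.
The state is a dict: "clock": time; "joint_pos": joint angles; "qd": joint speeds; "tau": joint torques, N m; "tcp_pos": TCP position; "orientation": TCP orientation; "force": force on the tool from outside, world axes, zero at the start; "ft_torque": the same for the moment, N m; "grip_width": finger opening in m.
Only numpy, scipy, OpenCV 4.12 (cv2) and the standard library are available. Lean on these libraries where they do the work, as an engineer would, in place of code of your own. Each camera call takes 0.05 s, during which the arm holds its last target. There are 200 camera calls.

## Working session

There is one attempt and no reset: what is moved stays moved. The work goes in short steps, Python scripts to look and compute and a tool call to move; the robot and the scene stay as the last step left them, time stands still between calls to the robot, and variables do not carry over. Pictures are saved under pics/ and viewed, about 8 in all and at most 12, crops included, and the job is handed in when it is done.

Besides the shell and the picture viewer there is one more tool, called after "Emit:" as a command line: name --pt "numbers of a row" for each row, then --argument value for the rest. move_arm: Moves the arm, as the interface text tells. Its arguments: {"type":"object","properties":{"deltas":{"type":"array"},"force":{"type":"number"}},"required":["deltas"]}

```bash
mkdir -p pics; cat > h.py <<'E'
import numpy as np, cv2
from bench import arm
def save(n,fn):
    d=arm.get_image(n); cv2.imwrite('pics/'+fn,d['frame'][:,:,::-1]); return d
def ray(d,uv,z):
    R=cv2.Rodrigues(np.array(d['rvec'],float))[0]; t=np.array(d['tvec'],float).ravel()
    r=R.T@np.array([(uv[0]-d['cx'])/d['fx'],(uv[1]-d['cy'])/d['fy'],1]); c=-R.T@t
    return c+r*(z-c[2])/r[2]
def proj(d,p):
    K=np.array([[d['fx'],0,d['cx']],[0,d['fy'],d['cy']],[0,0,1.]])
    return cv2.projectPoints(np.array(p,float).reshape(-1,1,3),np.array(d['rvec'],float),np.array(d['tvec'],float),K,None)[0].reshape(-1,2)
E
python3 - <<'E'
from h import *
import pickle
for n in('scene','side'):
    d=save(n,n+'0.png'); pickle.dump({k:d[k] for k in d if k!='frame'},open(n+'.pkl','wb')); print(n,-cv2.Rodrigues(np.array(d['rvec'],float))[0].T@np.array(d['tvec']).ravel())
s=arm.read_state();print(s['orientation'],s['tcp_pos'],arm.nose_length)
print(cv2.Rodrigues(np.array(s['orientation'],float))[0].round(3))
E
```

```text
scene [1.13658177 0.52656145 0.59023987]
side [ 0.45545749 -0.63993725  0.66386291]
[-3.07192349e+00 -6.46477395e-01  1.00161864e-03] [ 0.26159031 -0.59410151  0.2379784 ] 0.008
[[ 0.915  0.403 -0.001]
 [ 0.403 -0.915  0.002]
 [-0.    -0.002 -1.   ]]
```

View pics/scene0.png

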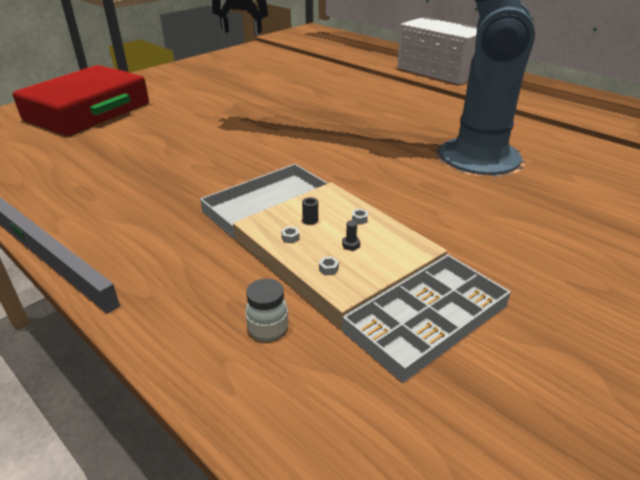

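View pics/side0.png

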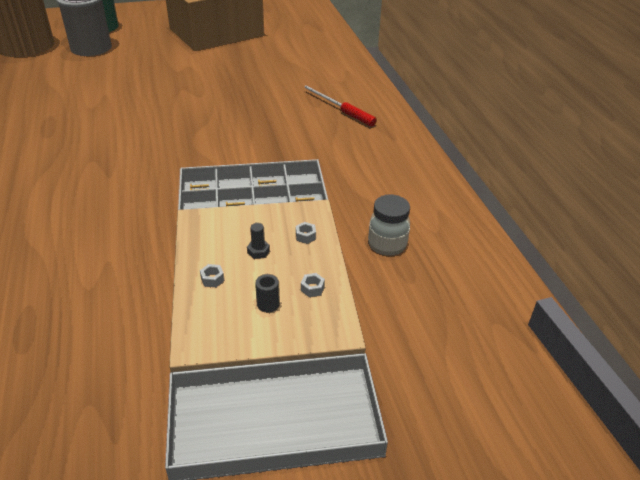

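Both views show the plain tray at the world -y end, near the side camera. In the side view the nuts are at about (211,274), (306,232) and (312,284), the bolt base at (258,252), the socket base at (268,304), and the board's near corners at (172,362) and (361,354).

```bash
python3 - <<'E'
from h import *
import pickle
S=pickle.load(open('side.pkl','rb'));C=pickle.load(open('scene.pkl','rb'))
pr=lambda n,d,uv,z:print(n,ray(d,uv,z)[:2].round(4))
for uv in[(172,362),(361,353),(329,201),(178,207)]:pr('side corner',S,uv,.04)
for uv in[(342,311),(446,250),(331,183),(234,225)]:pr('scene corner',C,uv,.04)
for n,a,b in[('nutA(low x)',(211,270),(360,213)),('nutB far',(306,229),(329,262)),('nutC near',(313,281),(290,232))]:
    pr(n+' side',S,a,.056);pr(n+' scene',C,b,.056)
pr('socket top side',S,(267,282),.085);pr('socket top scene',C,(311,201),.085)
pr('bolt top side',S,(257.5,228),.09);pr('bolt top scene',C,(351.5,225),.09)
pr('jar top side',S,(391,207),.08);pr('jar sc',C,(266,290),.08)
E
```

```text
side corner [ 0.4131 -0.1312]
side corner [ 0.6472 -0.1753]
side corner [0.6934 0.1414]
side corner [0.4495 0.1835]
scene corner [0.6961 0.1525]
scene corner [0.4522 0.1829]
scene corner [ 0.416  -0.1283]
scene corner [ 0.6622 -0.1527]
nutA(low x) side [0.4814 0.0059]
nutA(low x) scene [0.4841 0.0095]
nutB far side [0.634  0.0618]
nutB far scene [0.6359 0.0694]
nutC near side [ 0.6161 -0.05  ]
nutC near scene [ 0.6202 -0.0415]
socket top side [ 0.5488 -0.0654]
socket top scene [ 0.5509 -0.0557]
bolt top side [0.5564 0.0412]
bolt top scene [0.5651 0.0564]
jar top side [0.7671 0.0543]
jar sc [0.7727 0.0677]
```

Emit:
move_arm --pt "0 0 0 0 0 -9.8 0" --pt "0 0 0 0 0 -9.8 0" --pt "0 0 0 0 0 -9.8 0" --pt "0 0 0 0 0 -9.8 0" --pt "0 0 0 0 0 -9.8 0" --pt "0 0 0 0 0 -9.8 0" --pt "0 0 0 0 0 0 0"

```text
clock: 0.98
tcp_pos: [0.2616, -0.5945, 0.2385]
orientation: [-2.362, -2.069, -0.001]
force: [0.8, 0.9, 0.1]
grip_width: 0.0003
```

Emit:
move_arm --pt "0.045 0.015 -0.005 0 0 0 0" --pt "0.045 0.015 -0.005 0 0 0 0" --pt "0.045 0.015 -0.005 0 0 0 0" --pt "0.045 0.015 -0.005 0 0 0 0" --pt "0.045 0.015 -0.005 0 0 0 0" --pt "0.045 0.015 -0.005 0 0 0 0" --pt "0.045 0.015 -0.005 0 0 0 0" --pt "0.045 0.015 -0.005 0 0 0 0" --pt "0.045 0.015 -0.005 0 0 0 0" --pt "0.045 0.015 -0.005 0 0 0 0" --pt "0.045 0.015 -0.005 0 0 0 0" --pt "0 0 0 0 0 0 0"

```text
clock: 2.48
tcp_pos: [0.4915, -0.1199, 0.295]
orientation: [2.354, 2.08, 0.004]
force: [0.1, -0.4, -0.6]
grip_width: 0.0001
```

```bash
python3 - <<'E'
from h import *
import pickle
s=arm.read_state();d=save('wrist','w1.png')
pickle.dump((s,{k:d[k] for k in d if k!='frame'}),open('w1.pkl','wb'))
print(s['tcp_pos'],s['clock'],s['grip_width'],s['joint_pos']);print(cv2.Rodrigues(np.array(s['orientation'],float))[0].round(3));print(np.array(d['T_tool_cam']).round(3))
E
```

```text
[ 0.49152249 -0.11990399  0.29504603] 2.475 0.00010810063650069454 [ 0.64538925  0.09076857 -0.51022023  1.85165224  0.04517873  1.20907135
 -0.00210652]
[[ 0.123  0.992  0.002]
 [ 0.992 -0.123  0.002]
 [ 0.002  0.002 -1.   ]]
[[ 0.    -0.959 -0.285  0.072]
 [ 1.     0.    -0.    -0.   ]
 [ 0.    -0.285  0.959 -0.135]
 [ 0.     0.     0.     1.   ]]
```

View pics/w1.png

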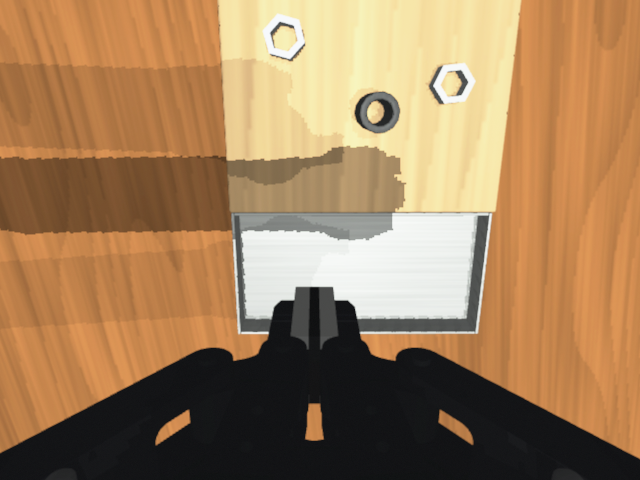

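The wrist view shows the plain tray and the near board edge at (233,212) to (494,212). The two nearer nuts are at (284,37) and (452,83), and the socket top is at (378,110).

```bash
cat >> h.py <<'E'
def wray(s,d,uv,z):
    R=cv2.Rodrigues(np.array(s['orientation'],float))[0];T=np.array(d['T_tool_cam'])
    c=R@T[:3,3]+np.array(s['tcp_pos']); r=R@T[:3,:3]@np.array([(uv[0]-d['cx'])/d['fx'],(uv[1]-d['cy'])/d['fy'],1])
    return c+r*(z-c[2])/r[2]
E
python3 - <<'E'
from h import *
import pickle
s,d=pickle.load(open('w1.pkl','rb'))
for n,uv,z in[('cL',(232.5,212),.04),('cR',(495,212),.04),('tray far L',(240,333),.032),('tray far R',(477,332),.032),('A',(284,37),.056),('C',(452,83),.056),('sock',(378,110),.085)]:
    print(n,wray(s,d,uv,z)[:2].round(4))
a,b=wray(s,d,(232.5,212),.04)[:2],wray(s,d,(495,212),.04)[:2]
ex=(b-a)/np.linalg.norm(b-a);ey=np.array([-ex[1],ex[0]]);o=(a+b)/2+.16*ey
print('len',np.linalg.norm(b-a),'yaw',np.degrees(np.arctan2(ex[1],ex[0])),'o',o)
L=lambda p:np.array([(p-o)@ex,(p-o)@ey]).round(4)
for n,p in [('A',wray(s,d,(284,37),.056)[:2]),('C',wray(s,d,(452,83),.056)[:2]),('sock',wray(s,d,(378,110),.085)[:2]),('tcp',np.array(s['tcp_pos'][:2]))]:print(n,L(p))
S=pickle.load(open('side.pkl','rb'));C=pickle.load(open('scene.pkl','rb'))
for n,D,uv,z in[('B',S,(306,229),.056),('B',C,(329,262),.056),('bolt',S,(257.5,228),.09),('bolt',C,(351.5,225),.09)]:print(n,L(ray(D,uv,z)[:2]))
E
```

```text
cL [ 0.4133 -0.1351]
cR [ 0.657  -0.1654]
tray far L [ 0.3965 -0.2654]
tray far R [ 0.6411 -0.2947]
A [0.4832 0.0056]
C [ 0.6158 -0.0459]
sock [ 0.5493 -0.059 ]
len 0.24550606859740828 yaw -7.077765773577739 o [0.55487978 0.00853646]
A [-0.0707 -0.0117]
C [ 0.0671 -0.0465]
sock [ 0.0028 -0.0677]
tcp [-0.047  -0.1353]
B [0.072  0.0626]
B [0.0729 0.0704]
bolt [-0.0025  0.0326]
bolt [0.0042 0.0488]
```

Emit:
move_arm --pt "0.04 0.03 0 0 0 0 0" --pt "0.04 0.03 0 0 0 0 0" --pt "0.04 0.03 0 0 0 0 0" --pt "0.02 0.027 0 0 0 0 0" --pt "0 0 0 0 0 0 0" --pt "0 0 0 0 0 0 0"

```text
clock: 3.28
tcp_pos: [0.623, -0.0041, 0.2934]
orientation: [-2.364, -2.068, 0.004]
force: [0.0, -0.1, 0.1]
grip_width: 0.0001
```

```bash
python3 - <<'E'
from h import *
import pickle
s=arm.read_state();d=save('wrist','w2.png')
pickle.dump((s,{k:d[k] for k in d if k!='frame'}),open('w2.pkl','wb'))
print(s['tcp_pos'],s['clock'])
E
```

```text
[ 0.62299846 -0.00411147  0.293419  ] 3.275
```

View pics/w2.png

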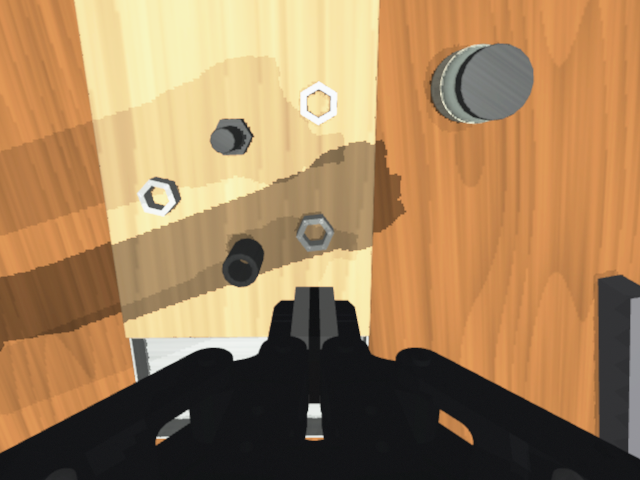

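The fingers stand over the right lane. The nuts are at (318,103), (315,232) and (159,196), the bolt shank top is at (226,138) and the socket top at (241,266).

```bash
cat >> h.py <<'E'
o=np.array([.5549,.0085]);yw=np.radians(-7.08);ex=np.array([np.cos(yw),np.sin(yw)]);ey=np.array([-ex[1],ex[0]])
L=lambda p:np.array([(np.array(p[:2])-o)@ex,(np.array(p[:2])-o)@ey]).round(4)
E
python3 - <<'E'
from h import *
import pickle
s,d=pickle.load(open('w2.pkl','rb'))
for n,uv,z in[('edgeR',(378,60),.04),('edgeR2',(374,200),.04),('endL',(125,337),.04),('B',(318,103),.056),('C',(315,232),.056),('A',(159,196),.056),('sock',(241,266),.085),('bolt',(226,138),.09)]:print(n,L(wray(s,d,uv,z)))
print('tcp',L(s['tcp_pos']), cv2.Rodrigues(np.array(s['orientation'],float))[0].round(4))
E
```

```text
edgeR [0.1236 0.102 ]
edgeR2 [ 0.1239 -0.0185]
endL [-0.1257 -0.1589]
B [0.0727 0.0678]
C [ 0.0692 -0.0441]
A [-0.0684 -0.0096]
sock [ 0.0057 -0.0651]
bolt [0.0012 0.0426]
tcp [ 0.0691 -0.0041] [[ 0.133   0.9911 -0.0021]
 [ 0.9911 -0.133  -0.0015]
 [-0.0017 -0.0019 -1.    ]]
```

Emit:
move_arm --pt "0.014 0 0.03 0 0 0 0" --pt "0 0 0.04 0 0 0 0" --pt "0 0 0.04 0 0 0 0" --pt "0 0 0.04 0 0 0 0" --pt "0 0 0.04 0 0 0 0" --pt "0 0 0.03 0 0 0 0" --pt "0 0 0.012 0 0 0 0" --pt "0 0 0 0 0 0 0"

```text
clock: 4.32
tcp_pos: [0.6249, 0.0109, 0.0621]
orientation: [-2.362, -2.071, 0.002]
force: [-0.9, 0.4, 0.8]
grip_width: 0.0
```

Emit:
move_arm --pt "0 0 0.008 0 0 0 0" --pt "-0.01 0 0 0 0 0 0" --pt "-0.01 0 0 0 0 0 0" --pt "-0.01 0 0 0 0 0 0" --pt "-0.01 0 0 0 0 0 0" --pt "-0.01 0 0 0 0 0 0" --pt "-0.01 0 0 0 0 0 0" --pt "-0.01 0 0 0 0 0 0" --pt "-0.01 0 0 0 0 0 0"

```text
clock: 5.45
tcp_pos: [0.6151, -0.0677, 0.0543]
orientation: [-2.361, -2.073, -0.0]
force: [0.5, 0.7, -0.4]
grip_width: -0.0004
```

```bash
python3 - <<'E'
from h import *
s=arm.read_state();d=save('side','s1.png');cv2.imwrite('pics/s1c.png',cv2.resize(d['frame'][150:480,120:450,::-1],None,fx=1.8,fy=1.8))
print(s['tcp_pos'],L(s['tcp_pos']),s['force'],s['clock'])
E
```

```text
[ 0.61509289 -0.06769213  0.05427022] [ 0.0691 -0.0682] [ 0.47278688  0.68163197 -0.3732679 ] 5.45
```

View pics/s1c.png

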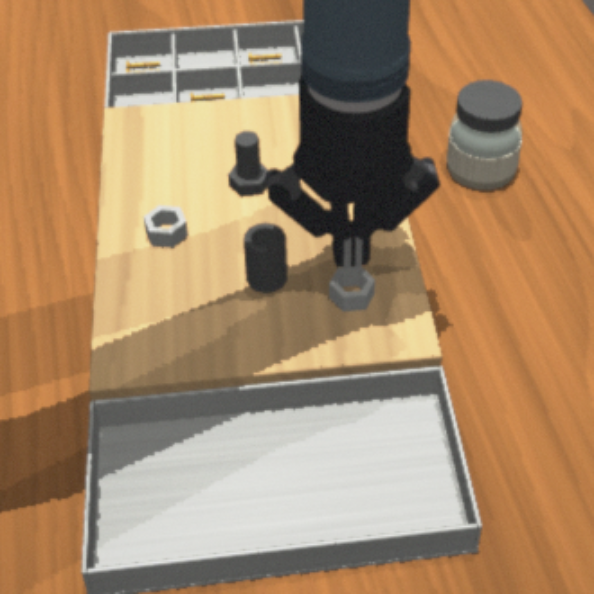

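The nut is centred ahead of the fingers, at about (352,290) in the crop, and the socket and bolt are undisturbed. I'll carry on over the end, then lift and go behind the second nut.

Emit:
move_arm --pt "-0.012 0 0 0 0 0 0" --pt "-0.012 0 0 0 0 0 0" --pt "-0.012 0 0 0 0 0 0" --pt "-0.012 0 0 0 0 0 0" --pt "-0.012 0 0 0 0 0 0" --pt "-0.012 0 0 0 0 0 0" --pt "-0.012 0 0 0 0 0 0" --pt "-0.012 0 0 0 0 0 0" --pt "-0.009 0 0 0 0 0 0" --pt "0 0 0 0 0 0 0" --pt "0 0 0 0 0 0 0"

```text
clock: 6.88
tcp_pos: [0.6017, -0.1706, 0.0543]
orientation: [-2.36, -2.073, -0.001]
force: [-0.3, 0.2, 0.2]
grip_width: -0.0001
```

Emit:
move_arm --pt "0 0 -0.03 0 0 0 0" --pt "0 0 -0.03 0 0 0 0" --pt "0.04 0.003 0 0 0 0 0" --pt "0.04 0 0 0 0 0 0" --pt "0.04 0 0 0 0 0 0" --pt "0.04 0 0 0 0 0 0" --pt "0.04 0 0 0 0 0 0" --pt "0.04 0 0 0 0 0 0" --pt "0.04 0 0 0 0 0 0" --pt "0 0 0 0 0 0 0" --pt "0 0 0 0 0 0 0"

```text
clock: 8.25
tcp_pos: [0.6405, 0.1064, 0.1141]
orientation: [2.359, 2.074, -0.001]
force: [0.7, -0.4, -0.4]
grip_width: -0.0002
```

```bash
python3 - <<'E'
from h import *
s=arm.read_state();d=save('side','s2.png');cv2.imwrite('pics/s2c.png',cv2.resize(d['frame'][150:480,120:450,::-1],None,fx=1.8,fy=1.8))
print(s['tcp_pos'],L(s['tcp_pos']),s['force'],s['clock'],s['joint_pos'])
E
```

```text
[0.64050351 0.10639738 0.11413897] [0.0729 0.1077] [ 0.71739625 -0.43974104 -0.40006962] 8.25 [ 0.19285605  0.57794445 -0.555023    1.67148139  0.35119579  0.99363887
 -0.61178581]
```

View pics/s2c.png

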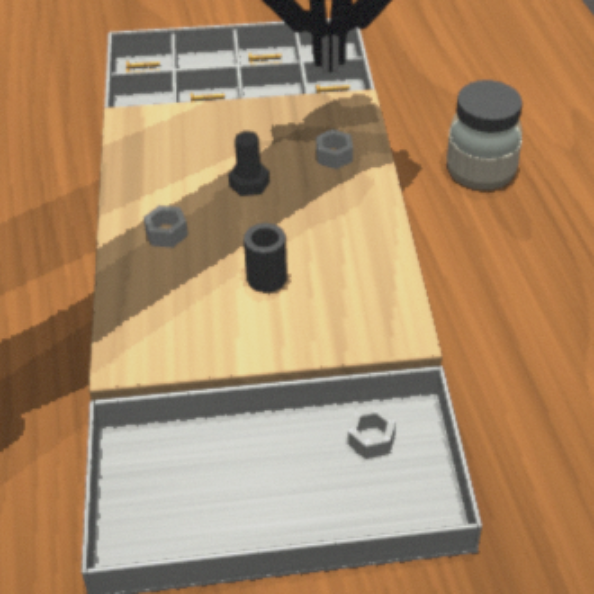

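The first nut lies in the tray, at crop (372,435). The second is next.

Emit:
move_arm --pt "0.004 0 0.03 0 0 0 0" --pt "0 0 0.03 0 0 0 0" --pt "0 0 0 0 0 0 0" --pt "-0.012 0 0 0 0 0 0" --pt "-0.012 0 0 0 0 0 0" --pt "-0.012 0 0 0 0 0 0" --pt "-0.012 0 0 0 0 0 0" --pt "-0.012 0 0 0 0 0 0" --pt "-0.012 0 0 0 0 0 0" --pt "-0.012 0 0 0 0 0 0" --pt "-0.012 0 0 0 0 0 0" --pt "-0.012 0 0 0 0 0 0"

```text
clock: 9.8
tcp_pos: [0.6272, 0.0021, 0.0542]
orientation: [-2.361, -2.073, 0.0]
force: [1.2, 1.2, 0.6]
grip_width: 0.0001
```

```bash
python3 - <<'E'
from h import *
s=arm.read_state();d=save('side','s3.png');cv2.imwrite('pics/s3c.png',cv2.resize(d['frame'][150:480,120:450,::-1],None,fx=1.8,fy=1.8))
print(s['tcp_pos'],L(s['tcp_pos']),s['clock'])
E
```

```text
[0.62723449 0.00212137 0.05423951] [0.0726 0.0026] 9.8
```

View pics/s3c.png

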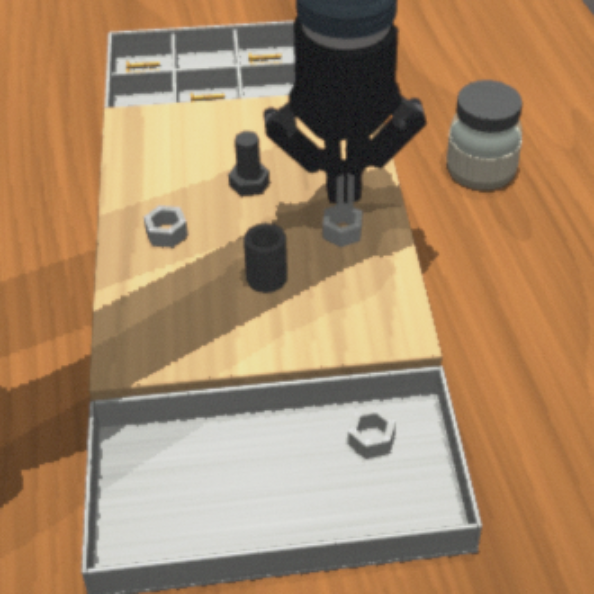

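The second nut is centred ahead of the fingers.

Emit:
move_arm --pt "-0.0125 0 0 0 0 0 0" --pt "-0.0125 0 0 0 0 0 0" --pt "-0.0125 0 0 0 0 0 0" --pt "-0.0125 0 0 0 0 0 0" --pt "-0.0125 0 0 0 0 0 0" --pt "-0.0125 0 0 0 0 0 0" --pt "-0.0125 0 0 0 0 0 0" --pt "-0.0125 0 0 0 0 0 0" --pt "-0.0125 0 0 0 0 0 0" --pt "-0.0125 0 0 0 0 0 0" --pt "-0.0125 0 0 0 0 0 0" --pt "-0.0125 0 0 0 0 0 0"

```text
clock: 11.35
tcp_pos: [0.6078, -0.1468, 0.0542]
orientation: [-2.361, -2.073, 0.0]
force: [-0.2, -0.1, -0.3]
grip_width: 0.0
```

Emit:
move_arm --pt "-0.0125 0 0 0 0 0 0" --pt "-0.0125 0 0 0 0 0 0" --pt "0 0 0 0 0 0 0" --pt "0 0 -0.04 0 0 0 0" --pt "0 0 -0.04 0 0 0 0" --pt "0 -0.047 0 0 0 0 0" --pt "0 -0.047 0 0 0 0 0" --pt "0 -0.047 0 0 0 0 0" --pt "0 0 0 0 0 0 0" --pt "0 0 0 0 0 0 0"

```text
clock: 12.6
tcp_pos: [0.4658, -0.1521, 0.1348]
orientation: [2.359, 2.073, 0.002]
force: [1.3, 0.2, 0.0]
grip_width: 0.0004
```

```bash
python3 - <<'E'
from h import *
import pickle
s=arm.read_state();d=save('side','s4.png');cv2.imwrite('pics/s4c.png',cv2.resize(d['frame'][150:480,120:450,::-1],None,fx=1.8,fy=1.8))
print(s['tcp_pos'],L(s['tcp_pos']),s['clock'],s['joint_pos'])
E
```

```text
[ 0.4658159  -0.15208315  0.13483506] [-0.0686 -0.1703] 12.6 [ 0.7736269   0.2672367  -0.59867235  2.04408051  0.19399939  0.88239446
 -0.06107447]
```

View pics/s4c.png

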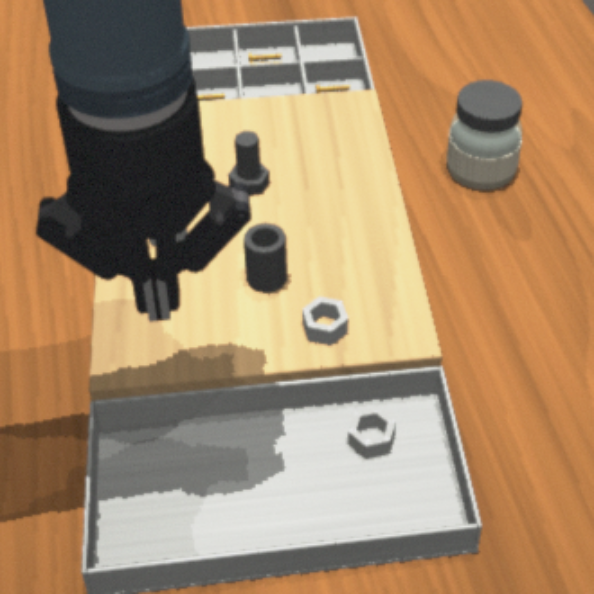

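The second nut slipped off to the side and is still on the board, at crop (326,317). I'll locate it before repeating the push.

```bash
python3 - <<'E'
from h import *
import pickle
S=pickle.load(open('side.pkl','rb'))
print(L(ray(S,(326/1.8+120,317/1.8+150),.056)), 'ref A',L(ray(S,(211,271),.056)),'ref C',L(ray(S,(313,281.5),.056)))
E
```

```text
[ 0.042  -0.1307] ref A [-0.0727 -0.0137] ref C [ 0.0678 -0.0515]
```

Emit:
move_arm --pt "0.025 0.036 0 0 0 0 0" --pt "0.02 0.036 0 0 0 0 0" --pt "0 0 0.04 0 0 0 0" --pt "0 0 0.04 0 0 0 0" --pt "0 0 0 0 0 0 0" --pt "0 0.008 0 0 0 0 0" --pt "0 0.008 0 0 0 0 0" --pt "0 0.008 0 0 0 0 0" --pt "0 0.01 0 0 0 0 0" --pt "0 0 0 0 0 0 0"

```text
clock: 13.9
tcp_pos: [0.5774, -0.1218, 0.0549]
orientation: [2.36, 2.071, 0.003]
force: [1.1, -0.5, 0.3]
grip_width: 0.0001
```

```bash
python3 - <<'E'
from h import *
s=arm.read_state();d=save('side','s5.png');cv2.imwrite('pics/s5c.png',cv2.resize(d['frame'][150:480,120:450,::-1],None,fx=1.8,fy=1.8))
print(s['tcp_pos'],L(s['tcp_pos']),s['clock'],s['force'])
E
```

```text
[ 0.57741322 -0.12177063  0.05490879] [ 0.0384 -0.1265] 13.9 [ 1.07332828 -0.51090647  0.30387668]
```

View pics/s5c.png

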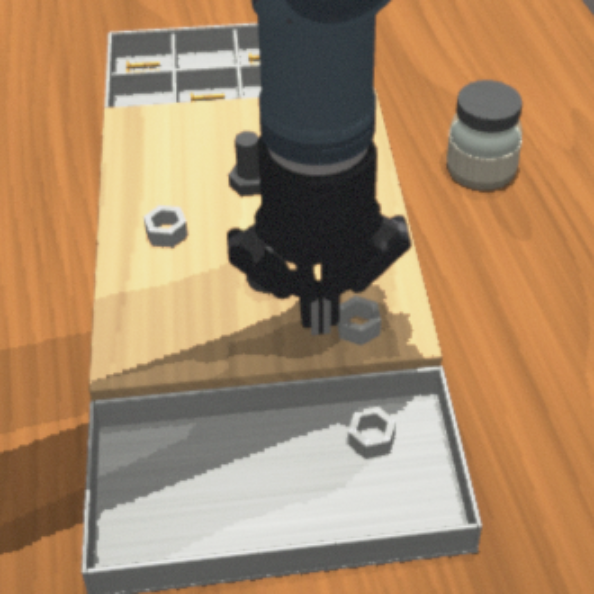

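The nut has shifted right, to crop (359,317), or local about (0.068, -0.127). I'll go behind it and push it off.

Emit:
move_arm --pt "0 -0.01 0 0 0 0 0" --pt "0 0 -0.04 0 0 0 0" --pt "0 0 -0.04 0 0 0 0" --pt "0.024 0.02 0 0 0 0 0" --pt "0.023 0.02 0 0 0 0 0" --pt "0 0 0 0 0 0 0" --pt "0 0 0.04 0 0 0 0" --pt "0 0 0.04 0 0 0 0" --pt "0 0 0 0 0 0 0"

```text
clock: 15.08
tcp_pos: [0.6084, -0.0798, 0.0517]
orientation: [-2.358, -2.069, 0.007]
force: [0.1, -0.8, -0.2]
grip_width: 0.0001
```

Emit:
move_arm --pt "-0.01 0 0 0 0 0 0" --pt "-0.01 0 0 0 0 0 0" --pt "-0.01 0 0 0 0 0 0" --pt "-0.01 0 0 0 0 0 0" --pt "-0.01 0 0 0 0 0 0" --pt "-0.01 0 0 0 0 0 0" --pt "-0.01 0 0 0 0 0 0" --pt "-0.01 0 0 0 0 0 0" --pt "-0.01 0 0 0 0 0 0" --pt "-0.004 0 0 0 0 0 0" --pt "0 0 0 0 0 0 0"

```text
clock: 16.45
tcp_pos: [0.5993, -0.1725, 0.0542]
orientation: [-2.361, -2.072, 0.001]
force: [0.1, 0.3, -0.2]
grip_width: 0.0
```

Emit:
move_arm --pt "0 0 -0.04 0 0 0 0" --pt "0 0 -0.04 0 0 0 0" --pt "0 -0.045 0 0 0 0 0" --pt "0 -0.045 0 0 0 0 0" --pt "0 -0.045 0 0 0 0 0" --pt "0 0 0 0 0 0 0"

```text
clock: 17.2
tcp_pos: [0.4604, -0.1543, 0.1327]
orientation: [-2.358, -2.07, 0.009]
force: [0.3, -0.3, -1.2]
grip_width: -0.0002
```

```bash
python3 - <<'E'
from h import *
s=arm.read_state();d=save('side','s6.png');cv2.imwrite('pics/s6c.png',cv2.resize(d['frame'][150:480,120:450,::-1],None,fx=1.8,fy=1.8))
print(s['tcp_pos'],L(s['tcp_pos']),s['clock'],s['force'])
E
```

```text
[ 0.46042799 -0.1542884   0.13270608] [-0.0737 -0.1732] 17.2 [ 0.29463174 -0.34659435 -1.18435202]
```

View pics/s6c.png

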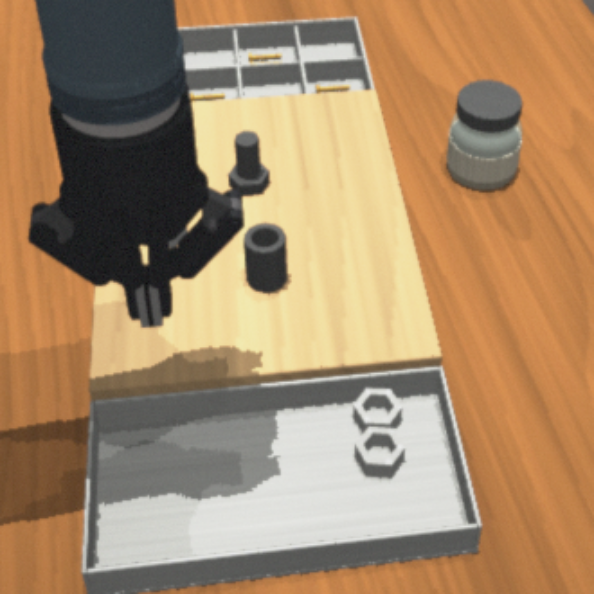

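Two nuts are in the tray, at crop (378,408) and (380,450), and the bystanders are unmoved. The third goes in stages, with a numeric check on the nut partway.

Emit:
move_arm --pt "0.034 0.004 0 0 0 0 0" --pt "0.034 0 0 0 0 0 0" --pt "0.034 0 0 0 0 0 0" --pt "0.034 0 0 0 0 0 0" --pt "0.034 0 0 0 0 0 0" --pt "0.034 0 0 0 0 0 0" --pt "0 0 0 0 0 0 0" --pt "0 0 0.04 0 0 0 0" --pt "0 0 0.038 0 0 0 0" --pt "0 0 0 0 0 0 0"

```text
clock: 18.5
tcp_pos: [0.494, 0.0461, 0.0537]
orientation: [-2.359, -2.069, 0.008]
force: [0.0, -0.2, 0.4]
grip_width: -0.0001
```

Emit:
move_arm --pt "-0.01 0 0 0 0 0 0" --pt "-0.01 0 0 0 0 0 0" --pt "-0.01 0 0 0 0 0 0" --pt "-0.01 0 0 0 0 0 0" --pt "-0.01 0 0 0 0 0 0" --pt "-0.01 0 0 0 0 0 0" --pt "-0.01 0 0 0 0 0 0" --pt "0 0 0 0 0 0 0"

```text
clock: 19.5
tcp_pos: [0.4866, -0.0235, 0.0561]
orientation: [2.363, 2.07, -0.001]
force: [-0.4, 0.1, -0.1]
grip_width: -0.0002
```

```bash
cat >> h.py <<'E'
def blobs(d):
    hsv=cv2.cvtColor(d['frame'],cv2.COLOR_RGB2HSV)
    W=lambda x,y:np.r_[o+x*ex+y*ey,.04]
    poly=proj(d,[W(-.12,-.15),W(.12,-.15),W(.12,.15),W(-.12,.15)]).astype(np.int32)
    m=np.zeros(hsv.shape[:2],np.uint8);cv2.fillPoly(m,[poly],1)
    k=(m&(hsv[...,1]<60)&(hsv[...,2]>75)).astype(np.uint8)
    n,_,st,c=cv2.connectedComponentsWithStats(cv2.morphologyEx(k,cv2.MORPH_CLOSE,np.ones((3,3))))
    for i in range(1,n):
        if st[i,4]>25: print(st[i],c[i].round(1),L(ray(d,c[i]-[0,1],.054)))
E
python3 - <<'E'
from h import *
s=arm.read_state();d=save('side','s7.png');cv2.imwrite('pics/s7c.png',cv2.resize(d['frame'][150:480,120:450,::-1],None,fx=1.8,fy=1.8))
print(s['tcp_pos'],L(s['tcp_pos']),s['clock'],s['force']);blobs(d)
E
```

```text
[ 0.48660275 -0.02353494  0.05607563] [-0.0638 -0.0402] 19.5 [-0.41646084  0.12409031 -0.06421637]
[246 223  17  16 112] [255.6 228.7] [-0.0044  0.0769]
[254 241  15  12  54] [262.5 248.4] [0.0031 0.0303]
[261 275  17  16  97] [270.6 283.2] [ 0.0093 -0.044 ]
[190 276  27  40 582] [204.  300.8] [-0.0826 -0.0669]
[217 276   6  18  52] [219.  284.8] [-0.062  -0.0385]
```

View pics/s7c.png

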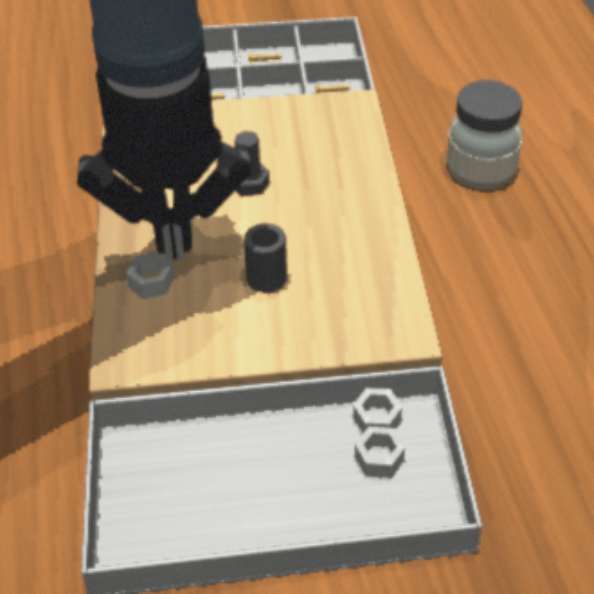

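The nut is about 15 mm left of the fingers' centre, at crop (150,272) or local about (-0.079, -0.063). I'll back off, recentre and go on.

Emit:
move_arm --pt "0.025 0 0 0 0 0 0" --pt "0 -0.015 0 0 0 0 0" --pt "0 0 0.001 0 0 0 0" --pt "0 0 0 0 0 0 0"

```text
clock: 20.05
tcp_pos: [0.4749, 0.0037, 0.0551]
orientation: [2.361, 2.072, -0.001]
force: [1.0, 0.3, 0.9]
grip_width: 0.0001
```

```bash
python3 - <<'E'
from h import *
s=arm.read_state();d=save('side','s8.png')
print(s['tcp_pos'],L(s['tcp_pos']),s['clock'],s['force']);blobs(d)
E
```

```text
[0.47487328 0.00373693 0.05506886] [-0.0788 -0.0146] 20.05 [1.01941936 0.30929191 0.88853056]
[236 220  10   9  33] [242.3 223.1] [-0.024   0.0928]
[251 223  12   8  78] [256.6 226.6] [-0.0025  0.0817]
[247 241  22  12  90] [257.7 248.1] [-0.004   0.0318]
[200 265   5  18  51] [201.8 273.9] [-0.0857 -0.0139]
[206 265   5  18  49] [207.9 273.4] [-0.0772 -0.014 ]
[256 274  22  17 154] [266.3 282.3] [ 0.0033 -0.0414]
[190 290  27  26 505] [203.  302.4] [-0.0839 -0.0697]
```

Emit:
move_arm --pt "0 -0.002 0.001 0 0 0 0" --pt "-0.01 0 0 0 0 0 0" --pt "-0.01 0 0 0 0 0 0" --pt "-0.01 0 0 0 0 0 0" --pt "-0.01 0 0 0 0 0 0" --pt "-0.01 0 0 0 0 0 0" --pt "-0.01 0 0 0 0 0 0" --pt "-0.01 0 0 0 0 0 0" --pt "0 0 0 0 0 0 0"

```text
clock: 21.22
tcp_pos: [0.4641, -0.0659, 0.0542]
orientation: [2.363, 2.07, -0.001]
force: [0.2, -1.2, 0.0]
grip_width: 0.0001
```

```bash
python3 - <<'E'
from h import *
s=arm.read_state();d=save('side','s9.png');cv2.imwrite('pics/s9c.png',cv2.resize(d['frame'][150:480,120:450,::-1],None,fx=1.8,fy=1.8))
print(s['tcp_pos'],L(s['tcp_pos']),s['clock'],s['force']);blobs(d)
E
```

```text
[ 0.46407255 -0.06586165  0.05421206] [-0.081 -0.085] 21.225 [ 0.22734255 -1.19658448  0.03836949]
[180 215  36  16 180] [196.4 225.1] [-0.0943  0.0959]
[251 223  12   8  82] [256.5 226.8] [-0.0027  0.0813]
[247 241  22  12  99] [257.9 248.2] [-0.0037  0.0314]
[234 256  13   9  41] [241.9 259.8] [-0.0283  0.0088]
[256 274  22  17 164] [266.1 282.4] [ 0.0031 -0.0416]
[187 302  28  42 658] [200.9 327. ] [-0.0864 -0.1132]
```

The nut is still nearly centred, about 3 mm to the left, so I'll make a small correction and finish the push.

Emit:
move_arm --pt "0.008 0 0 0 0 0 0" --pt "0 -0.003 0 0 0 0 0" --pt "-0.01 0 0 0 0 0 0" --pt "-0.01 0 0 0 0 0 0" --pt "-0.01 0 0 0 0 0 0" --pt "-0.01 0 0 0 0 0 0" --pt "-0.01 0 0 0 0 0 0" --pt "-0.01 0 0 0 0 0 0" --pt "-0.01 0 0 0 0 0 0" --pt "-0.01 0 0 0 0 0 0" --pt "-0.01 0 0 0 0 0 0" --pt "-0.006 0 0 0 0 0 0"

```text
clock: 22.78
tcp_pos: [0.4497, -0.1523, 0.0542]
orientation: [2.362, 2.072, -0.0]
force: [0.0, -0.6, 0.9]
grip_width: -0.0001
```

Emit:
move_arm --pt "0 0 0 0 0 0 0" --pt "0 0 -0.04 0 0 0 0" --pt "0 0 -0.04 0 0 0 0" --pt "0.03 0 -0.04 0 0 0 0" --pt "0.04 0 -0.04 0 0 0 0" --pt "0.04 0 -0.03 0 0 0 0" --pt "0.04 0 0 0 0 0 0" --pt "0 0 0 0 0 0 0" --pt "0 0 0 0 0 0 0"

```text
clock: 23.9
tcp_pos: [0.4688, -0.0029, 0.2439]
orientation: [-2.36, -2.074, 0.002]
force: [0.2, -0.9, 0.5]
grip_width: 0.0004
```

```bash
python3 - <<'E'
from h import *
s=arm.read_state();d=save('side','s10.png');cv2.imwrite('pics/s10c.png',cv2.resize(d['frame'][150:480,120:450,::-1],None,fx=1.8,fy=1.8))
print(s['tcp_pos'],L(s['tcp_pos']),s['clock'],s['force']);blobs(d)
E
```

```text
[ 0.46880171 -0.00285878  0.24388347] [-0.084  -0.0219] 23.9 [ 0.18210479 -0.85780727  0.51416753]
[251 223  12   8  78] [256.6 226.6] [-0.0025  0.0817]
[247 241  22  12  83] [257.7 248.1] [-0.004   0.0317]
[256 274  22  16 147] [266.4 282.2] [ 0.0036 -0.0413]
```

View pics/s10c.png

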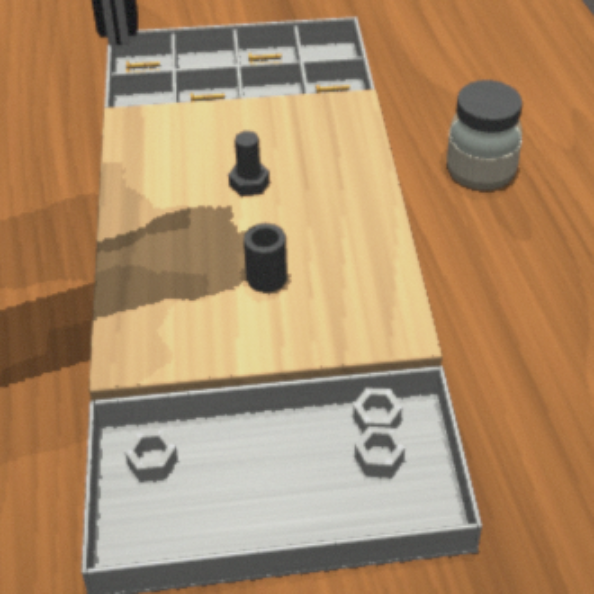

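```bash
python3 - <<'E'
from h import *
import pickle
S=pickle.load(open('side.pkl','rb'))
for u,v in[(378,404),(380,445),(151,450)]:
  print([L(ray(S,(u/1.8+120,v/1.8+150),z))+[0,.227] for z in(.019,.04)])
print(arm.sign_off())
E
```

```text
[array([0.0729, 0.0432]), array([0.0699, 0.0278])]
[array([0.0691, 0.009 ]), array([ 0.0663, -0.0052])]
[array([-0.0862,  0.0244]), array([-0.084 ,  0.0096])]
the job is handed in; nothing more can be done
None
```

I swept all three nuts with closed fingers, one at a time, off the board into the plain tray, and handed the job in at about 24 s of the 58 s allowed.

**Slips on the way:**
- **Second nut:** it slid out sideways from the fingers on the first pass and stayed on the board. I nudged it back into its lane and pushed it over.
- **Third nut:** it drifted about 15 mm to the side partway. I backed off, recentred the fingers twice and pushed it over.

**Last checks:**
- **Nuts:** the final side picture showed all three in the tray and none left on the board. Taking them as lying flat, their centres are about (0.073, 0.043), (0.069, 0.009) and (-0.086, 0.024) m in the tray's frame. That is inside the limits by at least 18 mm. I did not measure their heights separately.
- **Bystanders:** the bolt, socket and jar stood upright and looked unmoved in the last picture. I judged that by eye and did not re-measure their positions.
- **Arm:** it was clear of everything, with the TCP at 0.24 m. The force readings at the end of each move stayed under about 2 N.

No check failed. `sign_off` gave no verdict.

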